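# Hang the funnel bracket on its keyhole stud

### The job

Pick up the blue funnel bracket and hang it on the brass stud of the galvanized panel: bring the large end of its keyhole over the stud head, press the plate flat against the panel, then, keeping hold of it, slide it straight down past the detent until it is fully home, and only then let go. The stud may sit a little to either side of the panel's middle, so feel for it gently: the bracket bearing with more than about 4 kg (40 N) bends the sheet. Leave the tub, cans, mug and funnel where they stand.

Things in the scene. Friction and masses are not known exactly. Their poses are not given: they have to be found in the camera images.
- panel: Galvanized pegboard, 390 wide, 190 mm high, on a fixed concrete block 190 mm thick, a low wall on the ledge. Origin: middle of its lower edge, on the front face. x points level INTO the block (the bracket comes from -x), y along the panel, z up. A brass stud stands out of a 50 mm level slot in it. The sheet bends if the bracket bears on sheet or stud with over 40 N.
- mark (a point): On the panel's face and middle line, 160 mm above the ledge, level with the stud's axis; axes as the panel's. The stud was nipped up anywhere within 18 mm either side (y) of it: not measured, find it by feel or eye. Shank 7 mm; head 17 mm diameter, 5 mm thick, its underside 5 mm and outer face 10 mm off the panel. It is rigid but a spring (11 N plus 5 N/mm) lets it be drawn out 4 mm.
- bracket: Blue folded steel funnel bracket, 0.31 to 0.55 kg, standing upright on the ledge, z up. Back plate 76 wide (y), 80 high, 4 mm thick; its flat back face is the plane x = 0, all else lies at -x. Origin: middle of the back face's lower edge. When hung, the back lies on the panel and its axes are parallel to the panel's.
- grip (a point): Middle between the bracket's two fork arms, 48 mm out from the back face, 30 mm above the lower edge; axes as the bracket's. The arms are 4 mm thick, reach to x = -80 mm, outer faces 50 mm apart, 45 mm high (tips, the last 14 mm, 54 mm). Grip from above across their outer faces, fingers closing along y.
- keyhole (a point): Centre of the keyhole's large end (20 mm wide and high, corners cut), on the bracket's back face, 42 mm above its lower edge. Above it runs a slot 10 mm wide. Axes as the bracket's.
- seat (a point): Where the stud's axis lies in the bracket's back face when the shank is at the slot's closed upper end (home), 62 mm above the lower edge, 20 mm above the large end. Beside the slot, 54 mm up, two rounded ribs stand 2.5 mm proud of the plate's front: the sprung head must ride over them, a push down of some 8 to 18 N. Keep hold of it until it is home: it is not to be dropped over the ribs.
- tub: Yellow plastic tub, 200 by 270 mm and 110 mm high, with crushed cans in it; a bystander. Origin: centre of its underside.
- can_red: Dented red drinks can, 66 mm diameter, 110 mm high; a bystander. Origin: centre of its underside.
- can_green: Dented green drinks can, 66 mm diameter, 110 mm high; a bystander. Origin: centre of its underside.
- mug: White ceramic mug, 82 mm diameter, 95 mm high, handle at its +y; a bystander. Origin: centre of its underside.
- funnel: Stainless steel funnel standing rim down, 98 mm diameter, 105 mm high; a bystander. Origin: centre of its underside, z up.
Not all that is in view belongs to the job. Several things have the shape of the bracket; the one meant has the colours described above.

How it is judged:
On the way, in this order (a step that is already met when the one before it is completed fails the run):
1. the keyhole's large end is over the stud head and the plate flat against the panel (x of keyhole in the frame of mark between -0.0035 and 0.0025 m and z of keyhole in the frame of mark between -0.005 and 0.005 m and y of keyhole in the frame of mark between -0.023 and 0.023 m and angle between the x axis of bracket and the x axis of panel, either way round below 0.1 rad), for 0.1 s.
2. the bracket has slid down over the detent until the stud is at the top of the slot, still held by the fingers, not dropped (x of seat in the frame of mark between -0.0035 and 0.0025 m and z of seat in the frame of mark between -0.0025 and 0.0025 m and y of seat in the frame of mark between -0.023 and 0.023 m and angle between the x axis of bracket and the x axis of panel, either way round below 0.1 rad and contact force between bracket and the fingers above 1 N), for 0.1 s.
At the end, for the whole second after the job is handed in: The bracket hangs released and at rest on the stud, fully home (stud within 2.5 mm of the top of the slot), its back flat on the panel (within 3.5 mm), upright and square to the panel within 0.1 rad (x of seat in the frame of mark between -0.0035 and 0.0025 m and z of seat in the frame of mark between -0.0025 and 0.0025 m and y of seat in the frame of mark between -0.023 and 0.023 m and angle between the x axis of bracket and the x axis of panel, either way round below 0.1 rad and angle between bracket's own z axis and vertical below 0.1 rad and linear speed of bracket below 0.01 m/s and contact force between bracket and the fingers below 0.1 N); the robot touches nothing.
It fails at once if the bracket bears on the panel or its stud with more than 40 N (contact force between bracket and panel above 40 N).
It fails at once if a bystander (tub, can, mug or funnel) is shifted by more than 30 mm (distance of any of tub, can_red, can_green, mug, funnel from where it was at the start of the episode above 0.03 m).
It also fails if it takes over 64 s, if anything falls off the work surface, if the arm or the gripper's body presses on something with over 40 N, if the wrist force passes 120 N, or if a joint passes its speed limit or range.

### The arm

A 6-joint arm with a two-finger parallel gripper is mounted at the origin on the work surface. World frame = base frame: x ahead of the robot, y to its left, z up, the work surface at z = 0. Lengths are in m, angles in rad, forces in N, time in s.
With the tool pointing down it reaches from about 0.425 to 1.125 m from the base axis. Payload 14.9 kg.
Tool frame: the origin (TCP) lies at the very end of the fingers, on their centre line; the grasp point (between the pads) lies 19 mm behind it (env.tcp_to_grasp is the distance from the TCP to the grasp point, in m); z points along the fingers, y is the line along which they close (so a half turn about z gives the same grasp; the last joint's range is limited). The gripper opens to 91 mm and grips with 3 to 60 N. Pads are 32 mm wide; open, the fingers measure 118 mm over their backs; the gripper's body (76 mm by 178 mm) begins 60 mm behind the grasp point.
Start: joints at [1.178, 0.379, 1.734, -0, 1.028, -0.033], TCP at [0.246, 0.655, 0.214] pointing down, gripper open.
Joint ranges: [-2.77, 2.77], [-0.74, 2.19], [0, 2.66], [-1.06, 4.2], [0.31, 2.87], [-3.08, 3.08]. Speed limits (rad/s): [1.89, 1.89, 2.39, 3.14, 3.14, 3.14].

### API

Orientations are given as a unit quaternion [w, x, y, z].
In Python, from workcell import observe, eyes, order, env gives the robot as it stands.
- The arm moves only by the tool carry_out, never from a script. Its argument "series" is a list that holds one entry, the list of rows, each a list of 5 numbers: the gripper's target within -1 to 1 (shut at 1, half-way at 0, fully open at -1), then the shift along the world's x, y, z in units of 300 mm (1.0 is 300 mm), then the turn about the world's z in units of 45 degrees (1.0 is 45 degrees). A call has 1 to 5 rows; each row is the pose to reach, as a shift and turn from the pose commanded when the call began; what a row does not reach only later rows make up. A row lasts 1/12 s, in which the tool goes at most 41.7 mm and 7.16 degrees, less where a joint would pass 70% of its speed; a pose out of reach is approached as far as the arm can. A call with a number of a shift or a turn outside -1 to 1 is refused whole. A call with a gripper value outside its range is refused whole. The fingers move at their own pace and stop on an object; "grip_force" is the grip in N (left out, the last holds). Time passes only in rows, so rows that repeat a pose let the fingers close. It gives the time, the measured TCP pose, the force, the opening and the grip force at its end, in the units of the state.
- observe(): the state, without advancing time (a new reading comes with each control period).
- eyes.snapshot(name): name is "scene" or "top"; returns (picture, depth): 420x560x3 uint8, blue, green, red; 420x560 float32, m along the optical axis (not along the pixel's ray), 0 where there is no reading.
- eyes.get_calibration(name): a dict with "vertical_fov" (degrees; the focal length in pixels is half the picture's height over the tangent of half this angle, whatever the lens; pixels are square), "cx", "cy" (the principal point, pixels), "world_from_camera" (4x4, takes a point from camera to world coordinates). Camera axes: x right, y down, z forward; pixel columns grow to the right and rows downward; lengths in m; the calibration is good to about 2 mm. A picture is of the moment at which its call begins. get_calibration takes no time and is no camera call.
- order.sign_off(): hands the job in; it is judged then, once.
The state is a dict: "time_s": time; "joint_pos": joint angles; "joint_velocities": joint speeds; "tau": joint torques, N m; "position": TCP position; "orientation": TCP orientation; "contact_force": force on the tool from outside, world axes, zero at the start; "torque": the same for the moment, N m; "finger_gap": opening from 0.0 (shut) to 1.0 (fully open); "grasp_force": force on a finger pad.
Only numpy, scipy, OpenCV 4.12 (cv2) and the standard library are available. Lean on these libraries where they do the work, as an engineer would, in place of code of your own. Each camera call takes 0.05 s, during which the arm holds its last target. There are 200 camera calls.

## Working session

There is one attempt and no reset: what is moved stays moved. The work goes in short steps, Python scripts to look and compute and a tool call to move; the robot and the scene stay as the last step left them, time stands still between calls to the robot, and variables do not carry over. Pictures are saved under pics/ and viewed, at most 10 in all, crops included, and the job is handed in when it is done.

Besides the shell and the picture viewer there is one more tool, called after "Request:" as a command line: name --argument value ..., lists and objects as JSON in quotes. carry_out: Moves the arm, as the interface text tells. Shifts and turns lie within -1 to 1; 1 stands for 300 mm of shift or 45 degrees of turn. Its arguments: {"type":"object","properties":{"series":{"type":"array"},"grip_force":{"type":"number"}},"required":["series"]}

```bash
mkdir -p pics; ls; cat > h.py <<'E'
import numpy as np, cv2
from workcell import observe, eyes, order, env
def snap(n):
    p,d=eyes.snapshot(n); np.savez(f'{n}.npz',p=p,d=d); return p,d
def cal(n):
    c=eyes.get_calibration(n); f=210/np.tan(np.radians(c['vertical_fov'])/2); return f,c['cx'],c['cy'],np.array(c['world_from_camera'])
def cloud(n,d):
    f,cx,cy,T=cal(n); v,u=np.mgrid[:420,:560]
    P=np.stack([(u-cx)/f*d,(v-cy)/f*d,d],-1); return P@T[:3,:3].T+T[:3,3]
def load(n):
    z=np.load(f'{n}.npz'); return z['p'],z['d']
E
python3 - <<'E'
from h import *
for n in('scene','top'):
    p,d=snap(n); cv2.imwrite(f'pics/{n}0.png',p); print(n,cal(n), (d==0).mean())
s=observe(); print({k:np.round(v,3) for k,v in s.items()})
E
```

```text
pics
scene (np.float64(501.4476995049309), 286.5273835020444, 199.15212831547433, array([[-0.16875778,  0.72667787, -0.66592799,  1.32198721],
       [ 0.98547512,  0.11139579, -0.12817863,  0.05244415],
       [-0.018963  , -0.67788661, -0.73492186,  1.05163435],
       [ 0.        ,  0.        ,  0.        ,  1.        ]])) 0.004009353741496599
top (np.float64(458.725010837069), 281.07080539317184, 206.8063523583443, array([[ 0.08952442, -0.96774032,  0.23550806,  0.225758  ],
       [-0.99597475, -0.08593169,  0.02549595, -0.1154174 ],
       [-0.00443586, -0.23684259, -0.97153791,  1.27944886],
       [ 0.        ,  0.        ,  0.        ,  1.        ]])) 0.003813775510204082
{'time_s': np.float64(0.1), 'joint_pos': array([ 1.178,  0.379,  1.735, -0.   ,  1.028, -0.033]), 'joint_velocities': array([ 0.   ,  0.   , -0.002, -0.001,  0.002, -0.002]), 'tau': array([ 1.0000e-03, -7.6504e+01, -4.3529e+01,  6.5000e-02,  4.0000e-02,
       -0.0000e+00]), 'position': array([0.246, 0.655, 0.213]), 'orientation': array([-0.   ,  0.179,  0.984, -0.   ]), 'contact_force': array([-0.509,  0.299, -0.098]), 'torque': array([0.002, 0.004, 0.03 ]), 'grasp_force': np.float64(0.0), 'finger_gap': np.float64(0.998)}
```

View pics/scene0.png

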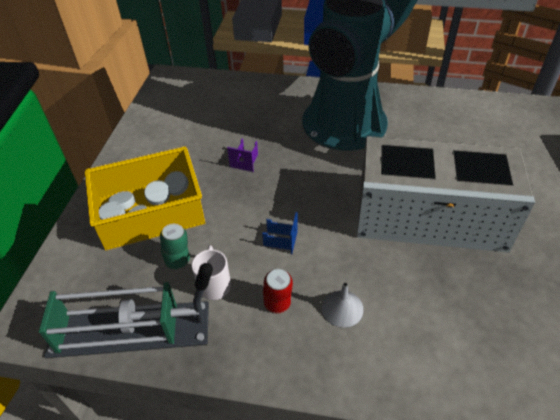

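View pics/top0.png

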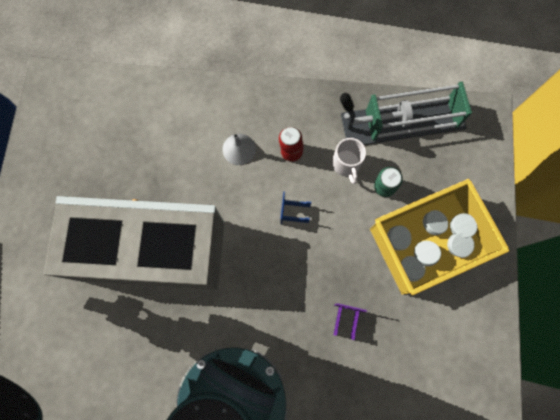

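The scene view shows the blue bracket at about (281,233), the panel front facing the camera with corners about (363,195)–(523,215), and the stud at about (450,205). The top view shows the bracket at (295,210) with its back plate at column 283, and the panel's front edge running (57,200)–(215,207). A purple lookalike is at (348,320).

```bash
python3 - <<'E'
from h import *
for n in('scene','top'):
    p,d=load(n); P=cloud(n,d); hsv=cv2.cvtColor(p,cv2.COLOR_BGR2HSV)
    m=cv2.inRange(hsv,(105,120,40),(124,255,255)); m[:150]=0
    k,l,st,c=cv2.connectedComponentsWithStats(m)
    for i in range(1,k):
        if st[i,4]>60:
            Q=P[l==i]; Q=Q[Q[:,2]>.005]; print(n,'blue',st[i],c[i].round(1),Q.min(0).round(3),Q.max(0).round(3),np.median(Q,0).round(3))
            # high points = plate top & tips
            for a,b in((.072,.1),(.047,.06),(.03,.05)):
                h=Q[(Q[:,2]>a)&(Q[:,2]<b)]
                if len(h)>3: print('  z',a,b,len(h),'\n',h[::max(1,len(h)//12)].round(4).tolist())
    o=cv2.inRange(hsv,(5,130,100),(28,255,255))
    if n=='scene': o[:, :400]=0; o[:180]=0; o[230:]=0
    else: o[:, 220:]=0; o[:190]=0;o[215:]=0
    ys,xs=np.nonzero(o); print(n,'stud',[(x,y,P[y,x].round(4).tolist()) for x,y in zip(xs,ys)][:40])
p,d=load('scene');P=cloud('scene',d)
# front face plane
Q=P[200:235,370:515].reshape(-1,3); Q=Q[(Q[:,2]>.03)&(Q[:,2]<.185)]
A=np.c_[Q[:,1:],np.ones(len(Q))]
for _ in range(5):
    w,*_=np.linalg.lstsq(A,Q[:,0],rcond=None); r=Q[:,0]-A@w; k=abs(r)<.006; A,Q=A[k],Q[k]
print('plane x=ay+bz+c',w,len(Q),r.std())
W=P.reshape(-1,3); k=(abs(W[:,0]-W[:,1]*w[0]-W[:,2]*w[1]-w[2])<.006)&(W[:,2]>.03)&(W[:,2]<.186)&(W[:,1]>.1)&(W[:,1]<.8)
F=W[k]; print('y range',np.percentile(F[:,1],[0,.2,1,99,99.8,100]),F[:,2].max())
for z in(.05,.08,.11,.14,.17):
    s=F[abs(F[:,2]-z)<.008]; print(z,s[:,1].min(),s[:,1].max())
E
```

```text
scene blue [262 212  36  41 750] [280.8 234.3] [ 0.486 -0.164  0.005] [1.322 0.052 1.052] [ 0.54  -0.119  0.031]
  z 0.072 0.1 51 
 [[0.4861, -0.0847, 0.0806], [0.4936, -0.0835, 0.0816], [0.4963, -0.0831, 0.0768], [0.5051, -0.0869, 0.0785], [0.5124, -0.0857, 0.0793], [0.5182, -0.0873, 0.0781], [0.5274, -0.0858, 0.0814], [0.5256, -0.0836, 0.0756], [0.5375, -0.0842, 0.0819], [0.5415, -0.0861, 0.0785], [0.5482, -0.0875, 0.0786], [0.5551, -0.0863, 0.0793], [0.5625, -0.0876, 0.0803]]
  z 0.047 0.06 56 
 [[0.4945, -0.1605, 0.0489], [0.499, -0.1596, 0.0504], [0.4958, -0.1496, 0.0483], [0.4917, -0.084, 0.0515], [0.5112, -0.0835, 0.0545], [0.5427, -0.1638, 0.0532], [0.5411, -0.1537, 0.0532], [0.5433, -0.1586, 0.0509], [0.5361, -0.0846, 0.0562], [0.5459, -0.1502, 0.0517], [0.544, -0.1377, 0.0476], [0.5392, -0.0842, 0.0479], [0.5576, -0.0862, 0.0584], [0.5585, -0.0887, 0.051]]
  z 0.03 0.05 265 
 [[0.4945, -0.1605, 0.0489], [0.5017, -0.1595, 0.0413], [0.501, -0.1463, 0.0388], [0.5007, -0.1601, 0.0317], [0.4966, -0.0832, 0.0411], [0.5, -0.0961, 0.0304], [0.5418, -0.1488, 0.0428], [0.5402, -0.120
[... 1924 characters left out ...]
], [0.5425, -0.1317, 0.036], [0.5431, -0.1456, 0.0386], [0.5439, -0.1594, 0.0402], [0.499, -0.0907, 0.047], [0.4984, -0.1018, 0.0415], [0.4994, -0.1156, 0.0428], [0.4968, -0.1131, 0.0407], [0.497, -0.1268, 0.045], [0.4967, -0.1381, 0.038], [0.497, -0.1518, 0.0423], [0.497, -0.1578, 0.0317]]
top stud []
plane x=ay+bz+c [-0.02904844  0.00192525  0.47953554] 4934 0.001659982189783755
y range [0.1000136  0.10057256 0.10380976 0.46231939 0.46537024 0.46687461] 0.18595035078352917
0.05 0.10105783216722287 0.4657184391564184
0.08 0.10053543083039572 0.46534712683935164
0.11 0.10030706156040052 0.464793601004625
0.14 0.10029010095766178 0.46629134700891706
0.17 0.10102099155423958 0.4657775717877674
```

```bash
python3 - <<'E'
from h import *
p,_=load('scene'); q,_=load('top')
a=cv2.resize(p[130:260,350:540],(760,520),interpolation=cv2.INTER_CUBIC); cv2.imwrite('pics/a.png',a)
b=cv2.resize(p[200:265,250:310],(400,433),interpolation=cv2.INTER_CUBIC); c=cv2.resize(q[180:235,265:325],(400,367),interpolation=cv2.INTER_CUBIC)
o=np.zeros((433,800,3),np.uint8); o[:,:400]=b; o[:367,400:]=c; cv2.imwrite('pics/b.png',o)
E
```

```text
(no output)
```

View pics/a.png

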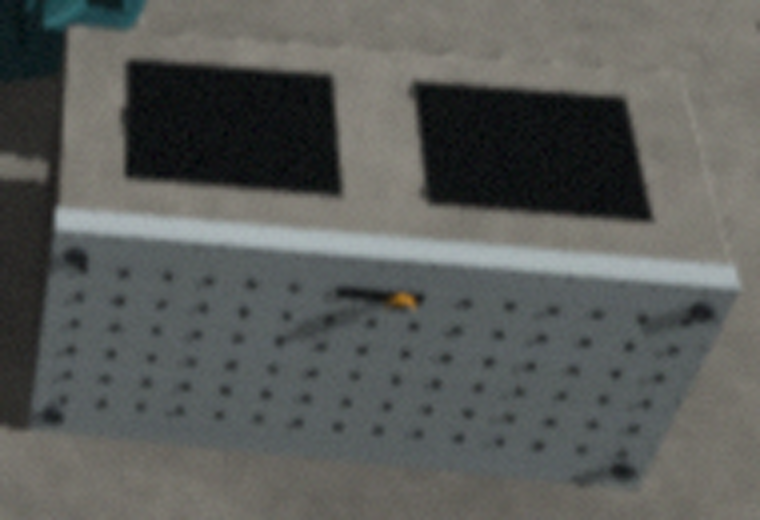

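View pics/b.png

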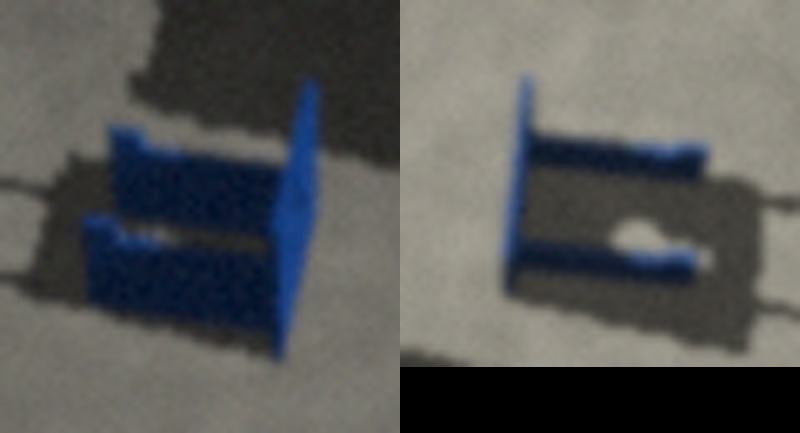

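The panel crop shows the brass head at crop (403,300), i.e. scene pixel (450.8,205), right of the middle of its slot (crop 337–425). The other crop shows the bracket upright, with its back plate towards +y and the arms towards -y.

```bash
python3 - <<'E'
from h import *
p,d=load('scene');P=cloud('scene',d)
W=P.reshape(-1,3); r=W[:,0]-(-.02905*W[:,1]+.00193*W[:,2]+.47954)
F=W[(abs(r)<.006)&(W[:,2]>.03)&(W[:,2]<.186)&(W[:,1]>0)&(W[:,1]<.8)]
for z in(.05,.08,.11,.14,.17):
    s=F[abs(F[:,2]-z)<.008]; print('panel y',z,s[:,1].min().round(4),s[:,1].max().round(4))
f,cx,cy,T=cal('scene'); n=np.array([1,.02905,-.00193])
def ray(u,v,off):
    q=T[:3,:3]@np.array([(u-cx)/f,(v-cy)/f,1]); o=T[:3,3]; return o+q*((.47954+off-n@o)/(n@q))
for off in(.0,.007,.01):print('stud',off,ray(450.8,205,off).round(4))
print('slot ends',ray(350+337/4,130+293/4,0).round(4),ray(350+425/4,130+299/4,0).round(4))
print('rigid corners (bottom L,R; top L,R)',[ray(350+a/4,130+b/4,0).round(4).tolist() for a,b in((34,428),(637,487),(57,232),(735,290))])
# bracket yaw + extents from both clouds
for m in('scene','top'):
    p,d=load(m);P=cloud(m,d);hsv=cv2.cvtColor(p,cv2.COLOR_BGR2HSV)
    k=cv2.inRange(hsv,(105,120,40),(124,255,255))>0
    Q=P[k]; Q=Q[(Q[:,0]>.45)&(Q[:,0]<.6)&(Q[:,1]<-.05)&(Q[:,1]>-.2)&(Q[:,2]>.005)&(Q[:,2]<.09)]
    a=Q[Q[:,2]>.06]; print(m,'plate slope',np.polyfit(a[:,0],a[:,1],1),a.min(0).round(4),a.max(0).round(4))
    for lo,hi in((.485,.515),(.53,.56)):
        a=Q[(Q[:,1]<-.1)&(Q[:,2]>.03)&(Q[:,0]>lo)&(Q[:,0]<hi)]; print(' arm slope',np.polyfit(a[:,1],a[:,0],1),a[:,0].mean(),a[:,1].min(),len(a))
# things >20mm near bracket
    Z=P.reshape(-1,3); Z=Z[(Z[:,2]>.06)&(Z[:,2]<.2)&(Z[:,0]>.4)&(Z[:,0]<.75)&(Z[:,1]>-.35)&(Z[:,1]<.06)]
    g=np.unique((Z[:,:2]/.02).round().astype(int),axis=0)*.02; print(g[(np.abs(g[:,0]-.52)<.14)].round(2).tolist())
E
```

```text
panel y 0.05 0.0764 0.4657
panel y 0.08 0.0763 0.4653
panel y 0.11 0.0764 0.4648
panel y 0.14 0.0762 0.4663
panel y 0.17 0.0771 0.4658
stud 0.0 [0.4715 0.2863 0.1579]
stud 0.007 [0.4786 0.2843 0.1653]
stud 0.01 [0.4816 0.2835 0.1685]
slot ends [0.4727 0.2476 0.1588] [0.4712 0.2983 0.1604]
rigid corners (bottom L,R; top L,R) [[0.4772, 0.0813, 0.0027], [0.466, 0.4661, 0.0027], [0.4776, 0.0788, 0.1899], [0.4664, 0.4645, 0.1909]]
scene plate slope [-0.03482229 -0.06695432] [ 0.4861 -0.0886  0.0604] [ 0.5625 -0.0826  0.0843]
 arm slope [0.03097326 0.50289143] 0.49875055826375253 -0.16073713136359435 101
 arm slope [0.0326326  0.54909293] 0.5447239824465913 -0.16440919257405562 129
[[0.46, -0.34], [0.48, -0.34], [0.48, -0.08], [0.5, -0.34], [0.5, -0.08], [0.52, -0.08], [0.54, -0.08], [0.56, -0.08], [0.6, -0.34], [0.62, -0.34], [0.62, -0.28], [0.64, -0.34], [0.64, -0.28], [0.64, -0.26], [0.64, -0.24]]
top plate slope [-0.02492964 -0.07477782] [ 0.4851 -0.089   0.0698] [ 0.5381 -0.0855  0.0854]
 arm slope [0.01668701 0.49966183] 0.49748140531429125 -0.16062005666623175 31
 arm slope [0.01675321 0.54578915] 0.5434993906956304 -0.1598869055009221 28
[[0.46, -0.34], [0.48, -0.34], [0.48, -0.08], [0.5, -0.34], [0.5, -0.08], [0.52, -0.08], [0.54, -0.08], [0.56, -0.08], [0.6, -0.34], [0.62, -0.34], [0.62, -0.28], [0.64, -0.34], [0.64, -0.28], [0.64, -0.26], [0.64, -0.24]]
```

Request:
carry_out --series '[[[-1, 0.267, -0.533, 0.267, -0.778], [-1, 0.267, -0.533, 0.267, -0.778], [-1, 0.267, -0.533, 0.267, -0.778], [-1, 0.267, -0.533, 0.267, -0.778], [-1, 0.267, -0.533, 0.267, -0.778]]]' --grip_force 30

```text
time_s: 0.52
position: [0.3274, 0.493, 0.2951]
orientation: [0.0, 0.47, 0.883, 0.0]
contact_force: [0.1, 0.5, -0.3]
finger_gap: 1.001
grasp_force: 0.0
```

Request:
carry_out --series '[[[-1, 0.3, -0.6, 0, -0.778], [-1, 0.3, -0.6, 0, -0.778], [-1, 0.3, -0.6, 0, -0.778], [-1, 0.3, -0.6, 0, -0.778], [-1, 0.3, -0.6, 0, -0.778]]]'

```text
time_s: 0.93
position: [0.417, 0.3129, 0.2939]
orientation: [0.0, 0.713, 0.701, -0.0]
contact_force: [0.5, 1.1, 0.2]
finger_gap: 0.998
grasp_force: 0.0
```

Request:
carry_out --series '[[[-1, 0.3, -0.6, 0, 0], [-1, 0.3, -0.6, 0, 0], [-1, 0.3, -0.6, 0, 0], [-1, 0.3, -0.6, 0, 0], [-1, 0.3, -0.6, 0, 0]]]'

```text
time_s: 1.35
position: [0.5071, 0.1328, 0.294]
orientation: [0.0, 0.711, 0.703, -0.0]
contact_force: [0.1, 1.0, -0.7]
finger_gap: 1.0
grasp_force: 0.0
```

```bash
cat > st.py <<'E'
from h import *
s=observe(); q=s['orientation']; w,x,y,z=q
yaw=np.degrees(np.arctan2(1-2*(x*x+z*z),2*(x*y-w*z)))
print('t',round(float(s['time_s']),2),'pos',s['position'].round(4),'yaw',round(yaw,2),'F',s['contact_force'].round(1),'M',s['torque'].round(2),'gap',round(float(s['finger_gap']),3),'grip',round(float(s['grasp_force']),1),'j',s['joint_pos'].round(2))
E
python3 st.py
```

```text
t 1.35 pos [0.5071 0.1328 0.294 ] yaw -0.66 F [ 0.1  1.  -0.7] M [-0.09  0.   -0.  ] gap 1.0 grip 0.0 j [ 0.21  0.    2.03 -0.    1.11  0.22]
```

Request:
carry_out --series '[[[-1, 0.025, -0.6, 0, -0.022], [-1, 0.025, -0.6, 0, -0.022], [-1, 0.025, -0.6, 0, -0.022], [-1, 0.025, -0.6, 0, -0.022], [-1, 0.025, -0.6, 0, -0.022]]]'

```text
time_s: 1.77
position: [0.5138, -0.0487, 0.294]
orientation: [0.0, 0.718, 0.696, -0.0]
contact_force: [-0.4, 0.6, -0.7]
finger_gap: 1.001
grasp_force: 0.0
```

Request:
carry_out --series '[[[-1, 0.023, -0.283, 0, 0], [-1, 0.023, -0.283, 0, 0], [-1, 0.023, -0.283, -0.4, 0], [-1, 0.023, -0.283, -0.5, 0], [-1, 0.023, -0.283, -0.5, 0]]]'

```text
time_s: 2.18
position: [0.5209, -0.1303, 0.1679]
orientation: [0.001, 0.718, 0.696, 0.0]
contact_force: [0.1, 0.2, -0.2]
finger_gap: 1.0
grasp_force: 0.0
```

```bash
python3 st.py; python3 - <<'E'
from h import *
p,d=snap('scene'); q,_=snap('top')
o=np.zeros((520,800,3),np.uint8)
for i,c in enumerate((p[150:280,230:330],q[150:280,245:345])): o[:,i*400:i*400+400]=cv2.resize(c,(400,520),interpolation=cv2.INTER_CUBIC)
cv2.imwrite('pics/c.png',o)
E
```

```text
t 2.18 pos [ 0.5209 -0.1303  0.1679] yaw -1.72 F [ 0.1  0.2 -0.2] M [-0.11  0.   -0.05] gap 1.0 grip 0.0 j [-0.29  0.19  2.09  0.    0.86 -0.26]
```

View pics/c.png

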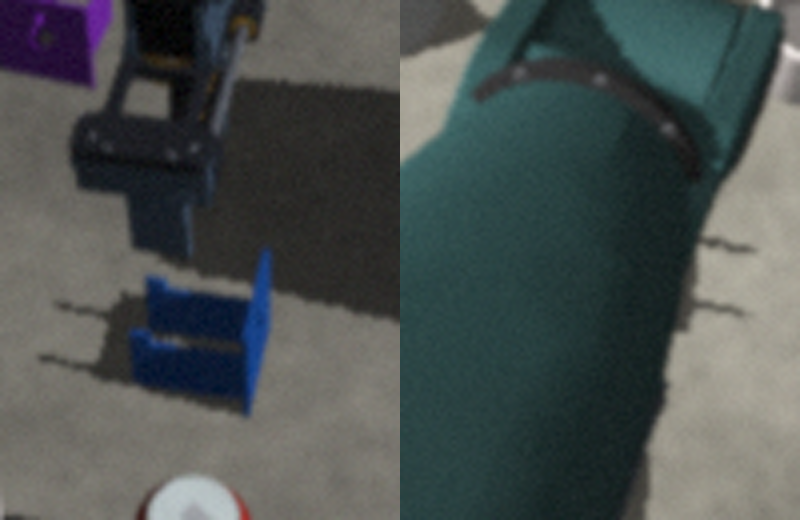

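The scene crop (left) shows the open fingers at crop (160,220), square above the bracket's arms. The arm hides the bracket in the top view.

Request:
carry_out --series '[[[-1, 0, 0, -0.1, 0], [-1, 0, 0, -0.2, 0], [-1, 0, 0, -0.3, 0], [-1, 0, 0, -0.36, 0], [-1, 0, 0, -0.36, 0]]]'

```text
time_s: 2.7
position: [0.5202, -0.1289, 0.06]
orientation: [-0.001, 0.717, 0.697, -0.001]
contact_force: [-0.7, 0.7, 0.1]
finger_gap: 1.003
grasp_force: 0.0
```

Request:
carry_out --series '[[[-1, 0, 0, 0, 0]]]'

```text
time_s: 2.78
position: [0.5217, -0.1294, 0.0625]
orientation: [0.0, 0.717, 0.697, 0.0]
contact_force: [1.1, 0.1, 0.3]
finger_gap: 1.002
grasp_force: 0.0
```

```bash
python3 st.py
```

```text
t 2.78 pos [ 0.5217 -0.1294  0.0625] yaw -1.6 F [1.1 0.1 0.3] M [-0.1   0.05 -0.04] gap 1.002 grip 0.0 j [-0.29  0.37  2.11 -0.    0.66 -0.26]
```

Request:
carry_out --series '[[[-1, 0, -0.007, -0.06, 0], [-1, 0, -0.007, -0.12, 0], [-1, 0, -0.007, -0.165, 0], [-1, 0, -0.007, -0.165, 0]]]'

```text
time_s: 3.12
position: [0.5215, -0.1315, 0.0122]
orientation: [0.0, 0.717, 0.697, 0.0]
contact_force: [-0.7, 0.2, 0.4]
finger_gap: 1.0
grasp_force: 0.0
```

```bash
python3 st.py
```

```text
t 3.12 pos [ 0.5215 -0.1315  0.0122] yaw -1.61 F [-0.7  0.2  0.4] M [-0.05  0.09 -0.  ] gap 1.0 grip 0.0 j [-0.29  0.46  2.11 -0.    0.57 -0.26]
```

Request:
carry_out --series '[[[0, 0, 0, 0, 0], [0.3, 0, 0, 0, 0], [0.3, 0, 0, 0, 0], [0.3, 0, 0, 0, 0], [0.3, 0, 0, 0, 0]]]' --grip_force 25

```text
time_s: 3.53
position: [0.5214, -0.1315, 0.0123]
orientation: [0.0, 0.717, 0.697, 0.0]
contact_force: [0.2, -1.4, -0.4]
finger_gap: 0.665
grasp_force: 0.0
```

```bash
python3 st.py
```

```text
t 3.53 pos [ 0.5214 -0.1315  0.0123] yaw -1.62 F [ 0.2 -1.4 -0.4] M [-0.1   0.04  0.  ] gap 0.665 grip 0.0 j [-0.29  0.46  2.11 -0.    0.57 -0.26]
```

Request:
carry_out --series '[[[1, 0, 0, 0, 0], [1, 0, 0, 0, 0], [1, 0, 0, 0, 0], [1, 0, 0, 0, 0], [1, 0, 0, 0, 0]]]' --grip_force 30

```text
time_s: 3.95
position: [0.521, -0.1315, 0.0118]
orientation: [0.0, 0.717, 0.697, 0.0]
contact_force: [-2.0, -0.3, 6.1]
finger_gap: 0.548
grasp_force: 30.0
```

Request:
carry_out --series '[[[1, 0, 0, 0, 0], [1, 0, 0, 0, 0], [1, 0, 0, 0.02, 0], [1, 0, 0, 0.06, 0], [1, 0, 0, 0.1, 0]]]'

```text
time_s: 4.37
position: [0.5205, -0.1313, 0.0422]
orientation: [-0.0, 0.717, 0.697, -0.0]
contact_force: [0.1, -0.2, -2.9]
finger_gap: 0.549
grasp_force: 30.0
```

```bash
python3 st.py
```

```text
t 4.37 pos [ 0.5205 -0.1313  0.0422] yaw -1.62 F [ 0.1 -0.2 -2.9] M [-0.24  0.02 -0.01] gap 0.549 grip 30.0 j [-0.29  0.4   2.11 -0.    0.63 -0.26]
```

Request:
carry_out --series '[[[1, 0, 0, 0.1, 0], [1, 0.02, 0.05, 0.2, 0.1], [1, 0.06, 0.1, 0.3, 0.25], [1, 0.1, 0.15, 0.4, 0.4], [1, 0.14, 0.22, 0.5, 0.55]]]'

```text
time_s: 4.78
position: [0.5631, -0.0652, 0.1945]
orientation: [0.001, 0.549, 0.836, 0.0]
contact_force: [1.3, 0.9, -3.6]
finger_gap: 0.55
grasp_force: 30.0
```

Request:
carry_out --series '[[[1, 0.03, 0.1, 0.05, 0.15], [1, 0.06, 0.2, 0.1, 0.3], [1, 0.08, 0.3, 0.1, 0.45], [1, 0.1, 0.4, 0.1, 0.6], [1, 0.12, 0.5, 0.1, 0.75]]]'

```text
time_s: 5.2
position: [0.5989, 0.0861, 0.2232]
orientation: [0.001, 0.282, 0.959, 0.0]
contact_force: [-0.0, 0.2, -4.1]
finger_gap: 0.545
grasp_force: 30.0
```

Request:
carry_out --series '[[[1, 0.02, 0.1, 0, 0.15], [1, 0.02, 0.2, 0, 0.3], [1, 0.02, 0.3, 0, 0.45], [1, 0.02, 0.4, 0, 0.6], [1, 0.02, 0.5, 0, 0.75]]]'

```text
time_s: 5.62
position: [0.6044, 0.236, 0.2228]
orientation: [0.0, -0.008, 1.0, 0.0]
contact_force: [0.8, 1.1, -3.9]
finger_gap: 0.546
grasp_force: 30.0
```

Request:
carry_out --series '[[[1, 0, 0.05, 0, 0.02], [1, 0, 0.1, 0, 0.02], [1, 0, 0.15, 0, 0.02], [1, 0, 0.15, 0, 0.02]]]'

```text
time_s: 5.95
position: [0.6049, 0.2814, 0.222]
orientation: [0.0, -0.012, 1.0, 0.0]
contact_force: [0.2, -0.5, -2.9]
finger_gap: 0.545
grasp_force: 30.0
```

```bash
python3 st.py
```

```text
t 5.95 pos [0.6049 0.2814 0.222 ] yaw 91.43 F [ 0.2 -0.5 -2.9] M [ 0.04 -0.05  0.01] gap 0.545 grip 30.0 j [ 0.4   0.32  1.8   0.    1.02 -1.2 ]
```

Request:
carry_out --series '[[[1, -0.03, 0.018, -0.1, 0.004], [1, -0.06, 0.018, -0.2, 0.004], [1, -0.083, 0.018, -0.27, 0.004], [1, -0.083, 0.018, -0.307, 0.004], [1, -0.083, 0.018, -0.307, 0.004]]]'

```text
time_s: 6.37
position: [0.579, 0.2838, 0.1273]
orientation: [-0.002, -0.014, 1.0, -0.001]
contact_force: [-0.2, -0.7, -4.1]
finger_gap: 0.546
grasp_force: 30.0
```

```bash
python3 st.py; python3 - <<'E'
from h import *
p,d=snap('scene'); q,e=snap('top')
o=np.zeros((560,800,3),np.uint8)
for i,c in enumerate((p[130:270,390:490],q[150:290,90:190])): o[:,i*400:i*400+400]=cv2.resize(c,(400,560),interpolation=cv2.INTER_CUBIC)
cv2.imwrite('pics/d.png',o)
for n,p,d in(('scene',p,d),('top',q,e)):
    P=cloud(n,d); hsv=cv2.cvtColor(p,cv2.COLOR_BGR2HSV)
    k=cv2.inRange(hsv,(105,120,40),(124,255,255))>0
    Q=P[k];Q=Q[(Q[:,0]>.5)&(Q[:,0]<.65)&(Q[:,1]>.2)&(Q[:,1]<.36)&(Q[:,2]>.1)&(Q[:,2]<.22)]
    a=Q[Q[:,2]>.175]; print(n,len(Q),len(a))
    if len(a)>8: print(a.min(0).round(4),a.max(0).round(4),np.median(a,0).round(4),np.polyfit(a[:,1],a[:,0],1))
E
```

```text
t 6.37 pos [0.579  0.2838 0.1273] yaw 91.61 F [-0.2 -0.7 -4.1] M [ 0.02 -0.09 -0.01] gap 0.546 grip 30.0 j [ 0.42  0.41  1.88 -0.    0.86 -1.18]
scene 188 1
top 125 43
[0.5327 0.2418 0.1772] [0.5386 0.2746 0.1995] [0.5347 0.2548 0.1874] [-0.07607931  0.5544735 ]
```

View pics/d.png

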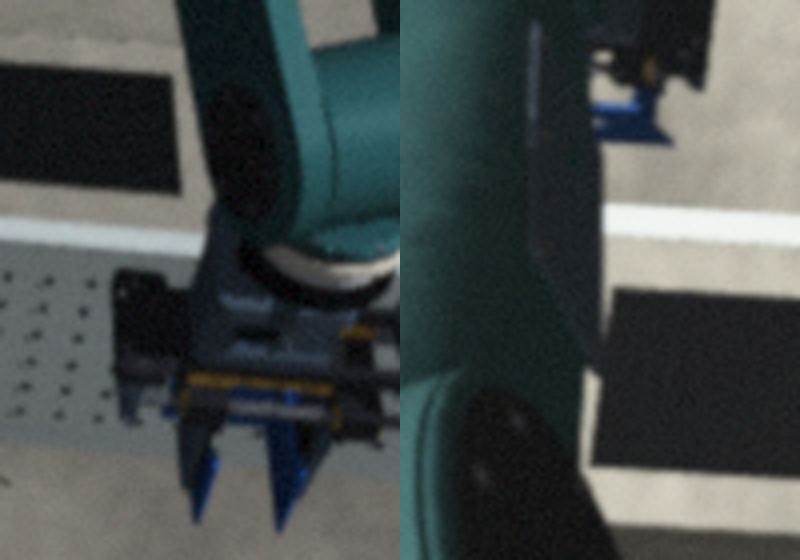

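The scene crop shows the bracket held level in front of the panel, hiding the stud. The top crop shows the plate (crop 600–672, 140) roughly parallel to the panel's white edge (crop row 220).

Request:
carry_out --series '[[[1, -0.04, 0, 0.005, 0], [1, -0.08, -0.002, 0.005, 0], [1, -0.12, -0.003, 0.005, 0], [1, -0.14, -0.004, 0.005, 0], [1, -0.14, -0.004, 0.005, 0]]]'

```text
time_s: 6.88
position: [0.5364, 0.2837, 0.1313]
orientation: [-0.0, -0.015, 1.0, -0.0]
contact_force: [0.1, -0.0, -3.9]
finger_gap: 0.552
grasp_force: 30.0
```

Request:
carry_out --series '[[[1, 0, 0, 0, 0], [1, 0, 0, 0, 0]]]'

```text
time_s: 7.05
position: [0.5384, 0.2839, 0.1313]
orientation: [0.0, -0.015, 1.0, 0.0]
contact_force: [0.9, -0.7, -2.9]
finger_gap: 0.546
grasp_force: 30.0
```

```bash
python3 st.py; python3 - <<'E'
from h import *
q,e=snap('top'); P=cloud('top',e); hsv=cv2.cvtColor(q,cv2.COLOR_BGR2HSV)
k=cv2.inRange(hsv,(105,120,40),(124,255,255))>0
k&=(P[...,0]>.45)&(P[...,0]<.65)&(P[...,1]>.2)&(P[...,1]<.36)&(P[...,2]>.17)&(P[...,2]<.22)
Q=P[k]; print(len(Q),Q.min(0).round(4),Q.max(0).round(4))
f,cx,cy,T=cal('top'); ys,xs=np.nonzero(k); i=xs.argmax(); print('right end px',xs[i],ys[i])
r=T[:3,:3]@np.array([(xs.max()+.5-cx)/f,(ys[i]-cy)/f,1]); o=T[:3,3]; print('edge at z .198',(o+r*(.198-o[2])/r[2]).round(4))
E
```

```text
t 7.05 pos [0.5384 0.2839 0.1313] yaw 91.71 F [ 0.9 -0.7 -2.9] M [ 0.03 -0.11 -0.  ] gap 0.546 grip 30.0 j [ 0.45  0.35  1.96 -0.    0.83 -1.15]
46 [0.4917 0.2406 0.1702] [0.4959 0.273  0.2052]
right end px 149 194
edge at z .198 [0.4916 0.2365 0.198 ]
```

```bash
python3 - <<'E'
from h import *
p=cv2.imread('pics/top0.png').astype(int); f,cx,cy,T=cal('top'); o=T[:3,3]
def g(u,v,z):
    r=T[:3,:3]@np.array([(u-cx)/f,(v-cy)/f,1]); return (o+r*(z-o[2])/r[2]).round(4)
for r in(204,206,208): print(r,'L',p[r-4,50:64].sum(1).tolist(),'R',p[r,208:222].sum(1).tolist())
print('stud patch (R-B)'); print((p[196:206,126:146,2]-p[196:206,126:146,0]).tolist())
print(g(56.5,199,.19),g(215.5,207,.19))
for u in(134,135,136,137): print(u,g(u,200,.165))
s=cv2.imread('pics/scene0.png').astype(int); print('scene R-B cols 440..460, rows 198..210'); print((s[198:211,442:460,2]-s[198:211,442:460,0]).tolist())
E
```

```text
204 L [403, 410, 420, 421, 438, 495, 594, 649, 660, 658, 660, 658, 660, 665] R [482, 463, 445, 468, 473, 476, 454, 448, 434, 429, 432, 429, 439, 427]
206 L [409, 420, 424, 431, 449, 522, 605, 632, 635, 638, 645, 648, 653, 645] R [643, 642, 641, 646, 634, 611, 535, 431, 412, 424, 432, 429, 436, 438]
208 L [436, 438, 442, 438, 435, 459, 483, 484, 470, 479, 487, 505, 505, 507] R [655, 656, 653, 652, 652, 607, 483, 315, 318, 399, 424, 417, 413, 431]
stud patch (R-B)
[[16, 15, 16, 16, 14, 14, 15, 15, 14, 16, 14, 18, 14, 13, 14, 14, 15, 14, 14, 16], [14, 14, 15, 16, 15, 15, 14, 17, 16, 14, 15, 9, 13, 14, 16, 15, 14, 13, 14, 14], [14, 14, 18, 16, 19, 19, 28, 38, 37, 30, 22, 17, 14, 12, 12, 14, 13, 13, 15, 14], [12, 12, 11, 9, 15, 26, 54, 77, 79, 68, 47, 31, 23, 14, 13, 11, 14, 11, 14, 13], [3, 4, 4, 6, 7, 16, 41, 59, 60, 51, 41, 28, 16, 11, 9, 8, 9, 9, 11, 11], [-2, -1, -1, -1, 0, 4, 13, 21, 18, 11, 10, 5, 3, 1, 0, 0, 0, 1, 2, 4], [-3, 0, -2, -4, -4, -1, 0, 1, 1, 0, 0, -1, -1, 0, -1, -1, -2, -1, -1, -2], [-2, -2, -3, -2, -2, -4, -2, -1, -2, -1, -1, -2, -2, -2, -1, -3, -1, -3, -2, -1], [-2, 
[... 608 characters left out ...]
-6, -8, -8, -6, -6, -8, -5, -5, -9, -7, -3], [-3, -5, -7, -6, -6, -7, -2, 4, 8, 4, -5, -2, -6, -6, -9, -9, -5, -8], [-1, -3, -1, -2, -1, 12, 23, 51, 67, 57, 33, 8, -1, -5, -8, -4, -5, -6], [-2, -5, -1, 4, 12, 29, 60, 95, 116, 106, 96, 52, 9, -6, -5, -5, -7, -7], [-8, -3, -5, 6, 18, 40, 59, 83, 99, 98, 110, 71, 20, 0, -7, -5, -9, -7], [-6, -6, -6, -2, 17, 18, 32, 45, 48, 46, 59, 56, 17, -3, -6, -8, -8, -10], [-6, -4, -7, -1, 6, 4, 2, 4, 7, 2, 13, 27, 6, -10, -11, -6, -6, -7], [-5, -9, -8, -5, 0, -3, -8, -5, -7, -5, -3, 1, -3, -6, -5, -9, -7, -4], [-5, -7, -10, -8, -7, -5, -6, -6, -8, -7, -6, -9, -7, -9, -9, -3, -5, -7], [-3, -2, -5, -6, -5, -7, -6, -5, -6, -6, -8, -5, -3, -6, -7, -7, -7, -4]]
```

```bash
python3 - <<'E'
from h import *
q,e=load('top'); P=cloud('top',e); b=q.astype(int)
print('B-R rows 186..202, cols 138..156'); print((b[186:203,138:156,0]-b[186:203,138:156,2]).tolist())
print('z mm'); print((P[186:203,138:156,2]*1000).astype(int).tolist())
f,cx,cy,T=cal('top'); o=T[:3,3]
for y in(.2365,.2405,.2445,.2485):
  for z in(.199,.17):
    c=T[:3,:3].T@(np.array([.4905,y,z])-o); print(y,z,(cx+f*c[0]/c[2]).round(2),(cy+f*c[1]/c[2]).round(2))
E
```

```text
B-R rows 186..202, cols 138..156
[[-14, -14, -5, -6, -2, 0, 1, 3, 3, 0, -8, -18, -12, -1, 5, 3, -8, -9], [-16, -14, -14, -10, -4, -5, -7, -2, 3, 4, 1, -2, -2, 5, 4, -1, -8, -14], [-18, -16, -15, -16, -14, -15, -11, -3, 16, 21, 22, 16, 14, 11, 4, -7, -12, -16], [-16, -17, -16, -16, -15, -18, -11, 2, 22, 32, 24, 26, 23, 14, 0, -11, -14, -15], [-12, -12, -9, -10, -14, -13, -7, 10, 32, 34, 29, 29, 25, 12, -3, -13, -15, -17], [17, 24, 20, 13, 13, 14, 22, 40, 50, 42, 31, 31, 23, 10, -5, -13, -14, -17], [54, 66, 64, 56, 57, 59, 65, 78, 74, 51, 35, 27, 17, 6, -7, -15, -14, -14], [56, 66, 72, 69, 69, 74, 75, 79, 72, 52, 37, 29, 20, 2, -9, -14, -13, -16], [41, 48, 50, 49, 50, 48, 54, 56, 52, 41, 33, 30, 18, -1, -11, -16, -14, -14], [33, 36, 36, 35, 34, 36, 39, 37, 35, 37, 32, 30, 17, 0, -10, -13, -14, -13], [34, 37, 36, 35, 34, 32, 33, 34, 34, 35, 37, 33, 23, 6, -8, -13, -15, -15], [36, 36, 33, 38, 35, 38, 32, 36, 34, 35, 33, 34, 28, 16, 3, -8, -11, -15], [29, 35, 37, 35, 33, 34, 37, 35, 35, 33, 34, 36, 32, 28, 18, 5, -6, -12], [8, 24, 28, 30, 28, 31, 29, 32, 29, 36, 34, 35, 32, 33, 25, 17, 5,
[... 1135 characters left out ...]
, 161, 162, 162, 161, 157, 145, 3, 0], [143, 144, 147, 141, 145, 146, 144, 147, 149, 152, 153, 151, 154, 153, 153, 147, 140, -3], [130, 131, 132, 132, 137, 134, 137, 137, 136, 137, 140, 139, 140, 138, 139, 141, 139, 127], [168, 163, 117, 129, 125, 124, 122, 126, 126, 129, 125, 130, 128, 126, 132, 130, 128, 126], [190, 195, 192, 192, 194, 193, 191, 193, 192, 192, 192, 193, 194, 1, 3, 0, 0, 118], [192, 192, 189, 192, 191, 188, 190, 191, 190, 192, 195, 191, 193, 196, 191, 197, 190, 194]]
0.2365 0.199 149.3 194.31
0.2365 0.17 152.59 197.35
0.2405 0.199 147.69 194.17
0.2405 0.17 151.01 197.22
0.2445 0.199 146.07 194.03
0.2445 0.17 149.43 197.08
0.2485 0.199 144.45 193.89
0.2485 0.17 147.85 196.95
```

Request:
carry_out --series '[[[1, -0.005, 0.008, -0.004, 0], [1, -0.01, 0.008, -0.004, 0], [1, -0.018, 0.008, -0.004, 0], [1, -0.025, 0.008, -0.004, 0], [1, -0.025, 0.008, -0.004, 0]]]'

```text
time_s: 7.52
position: [0.5301, 0.2861, 0.1296]
orientation: [-0.0, -0.015, 1.0, -0.0]
contact_force: [-0.2, -0.1, -3.3]
finger_gap: 0.545
grasp_force: 30.0
```

```bash
python3 st.py
```

```text
t 7.52 pos [0.5301 0.2861 0.1296] yaw 91.71 F [-0.2 -0.1 -3.3] M [ 0.02 -0.09 -0.02] gap 0.545 grip 30.0 j [ 0.46  0.34  1.97  0.    0.83 -1.14]
```

Request:
carry_out --series '[[[1, -0.003, 0, 0, 0], [1, -0.006, 0, 0, 0], [1, -0.009, 0, 0, 0], [1, -0.01, 0, 0, 0], [1, -0.01, 0, 0, 0]]]'

```text
time_s: 7.93
position: [0.5275, 0.286, 0.1298]
orientation: [0.0, -0.015, 1.0, -0.0]
contact_force: [1.9, -3.5, -4.0]
finger_gap: 0.552
grasp_force: 30.0
```

```bash
python3 st.py
```

```text
t 7.93 pos [0.5275 0.286  0.1298] yaw 91.71 F [ 1.9 -3.5 -4. ] M [-0.49 -0.22  0.14] gap 0.552 grip 30.0 j [ 0.46  0.34  1.98 -0.    0.83 -1.14]
```

Request:
carry_out --series '[[[1, 0.005, 0, 0, 0], [1, 0.005, -0.005, 0, 0], [1, 0, -0.005, 0, 0], [1, -0.002, -0.005, 0, 0], [1, -0.002, -0.005, 0, 0]]]'

```text
time_s: 8.35
position: [0.5268, 0.2847, 0.1297]
orientation: [-0.0, -0.015, 1.0, 0.0]
contact_force: [-0.1, 0.6, -2.9]
finger_gap: 0.544
grasp_force: 30.0
```

```bash
python3 st.py
```

```text
t 8.35 pos [0.5268 0.2847 0.1297] yaw 91.7 F [-0.1  0.6 -2.9] M [-0.02 -0.07  0.01] gap 0.544 grip 30.0 j [ 0.46  0.34  1.98  0.    0.83 -1.14]
```

No contact there now; creep further in.

Request:
carry_out --series '[[[1, -0.002, 0, 0, 0], [1, -0.004, 0, 0, 0], [1, -0.006, 0, 0, 0], [1, -0.008, 0, 0, 0], [1, -0.008, 0, 0, 0]]]'

```text
time_s: 8.77
position: [0.5244, 0.2847, 0.1298]
orientation: [0.0, -0.015, 1.0, 0.0]
contact_force: [-0.1, 0.9, -3.4]
finger_gap: 0.547
grasp_force: 30.0
```

```bash
python3 st.py
```

```text
t 8.77 pos [0.5244 0.2847 0.1298] yaw 91.71 F [-0.1  0.9 -3.4] M [ 0.03 -0.05 -0.07] gap 0.547 grip 30.0 j [ 0.46  0.33  1.98  0.    0.83 -1.14]
```

Request:
carry_out --series '[[[1, -0.002, 0, 0, 0], [1, -0.004, 0, 0, 0], [1, -0.006, 0, 0, 0], [1, -0.008, 0, 0, 0], [1, -0.01, 0, 0, 0]]]'

```text
time_s: 9.18
position: [0.5215, 0.2846, 0.1297]
orientation: [0.0, -0.015, 1.0, -0.0]
contact_force: [-0.8, -0.1, -2.9]
finger_gap: 0.549
grasp_force: 30.0
```

```bash
python3 st.py
```

```text
t 9.18 pos [0.5215 0.2846 0.1297] yaw 91.71 F [-0.8 -0.1 -2.9] M [ 0.04 -0.1  -0.  ] gap 0.549 grip 30.0 j [ 0.46  0.33  1.99 -0.    0.82 -1.14]
```

Request:
carry_out --series '[[[1, -0.002, 0, 0, 0], [1, -0.004, 0, 0, 0], [1, -0.005, 0, 0, 0], [1, -0.005, 0, 0, 0]]]'

```text
time_s: 9.52
position: [0.5209, 0.2847, 0.1299]
orientation: [0.001, -0.015, 1.0, 0.0]
contact_force: [7.5, -1.9, -8.5]
finger_gap: 0.549
grasp_force: 30.0
```

```bash
python3 st.py
```

```text
t 9.52 pos [0.5209 0.2847 0.1299] yaw 91.7 F [ 7.5 -1.9 -8.5] M [-0.31 -1.27 -0.15] gap 0.549 grip 30.0 j [ 0.46  0.33  1.99 -0.    0.82 -1.14]
```

Request:
carry_out --series '[[[1, 0, 0, 0, 0], [1, -0.001, 0, 0, 0], [1, -0.002, 0, 0, 0], [1, -0.002, 0, 0, 0]]]'

```text
time_s: 9.85
position: [0.5209, 0.2847, 0.13]
orientation: [0.002, -0.015, 1.0, 0.0]
contact_force: [12.1, -1.8, -10.9]
finger_gap: 0.54
grasp_force: 30.0
```

```bash
python3 st.py; python3 - <<'E'
from h import *
q,e=snap('top'); P=cloud('top',e); p=q.astype(int)
f,cx,cy,T=cal('top')
o=cv2.resize(q[170:220,110:190],(800,500),interpolation=cv2.INTER_CUBIC); cv2.imwrite('pics/e.png',o)
E
```

```text
t 9.85 pos [0.5209 0.2847 0.13  ] yaw 91.69 F [ 12.1  -1.8 -10.9] M [-0.44 -2.12 -0.26] gap 0.54 grip 30.0 j [ 0.46  0.33  1.99 -0.    0.82 -1.14]
```

View pics/e.png

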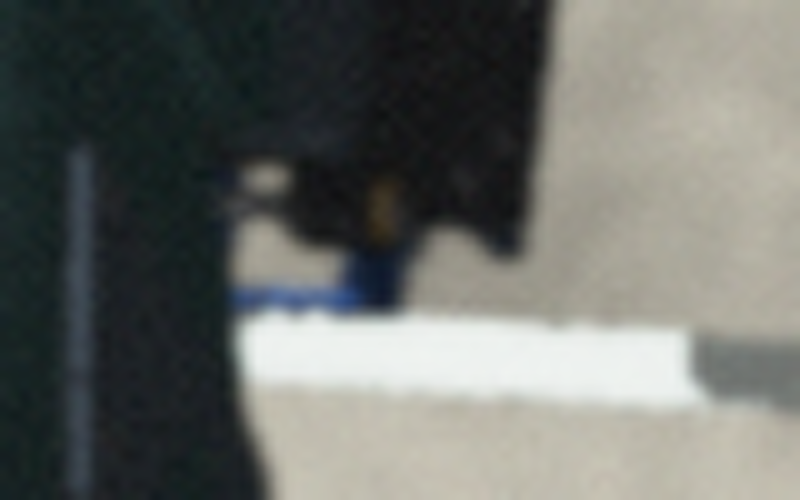

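The crop shows the plate's top edge (crop row ~298) touching the white panel edge (row ~312) without a 10 mm gap, so the plate is against the panel.

Request:
carry_out --series '[[[1, 0.001, 0, -0.002, 0], [1, 0.001, 0, -0.004, 0], [1, 0.001, 0, -0.004, 0]]]'

```text
time_s: 10.15
position: [0.5209, 0.2849, 0.1292]
orientation: [0.001, -0.015, 1.0, 0.0]
contact_force: [6.2, -0.1, -3.2]
finger_gap: 0.546
grasp_force: 30.0
```

```bash
python3 st.py
```

```text
t 10.15 pos [0.5209 0.2849 0.1292] yaw 91.69 F [ 6.2 -0.1 -3.2] M [-0.06 -0.93 -0.2 ] gap 0.546 grip 30.0 j [ 0.46  0.33  1.99 -0.    0.82 -1.14]
```

Request:
carry_out --series '[[[1, 0, 0, -0.003, 0], [1, 0, 0, -0.006, 0], [1, 0, 0, -0.009, 0], [1, 0, 0, -0.012, 0]]]'

```text
time_s: 10.48
position: [0.5209, 0.2851, 0.1257]
orientation: [0.001, -0.015, 1.0, 0.001]
contact_force: [5.0, 0.3, 0.2]
finger_gap: 0.55
grasp_force: 30.0
```

```bash
python3 st.py
```

```text
t 10.48 pos [0.5209 0.2851 0.1257] yaw 91.68 F [5.  0.3 0.2] M [ 0.13 -0.66 -0.16] gap 0.55 grip 30.0 j [ 0.46  0.34  1.99 -0.    0.81 -1.14]
```

Request:
carry_out --series '[[[1, 0, 0, -0.003, 0], [1, 0, 0, -0.006, 0], [1, 0, 0, -0.009, 0], [1, 0, 0, -0.012, 0]]]'

```text
time_s: 10.82
position: [0.5208, 0.285, 0.1222]
orientation: [0.001, -0.015, 1.0, 0.0]
contact_force: [3.2, -0.2, 12.4]
finger_gap: 0.548
grasp_force: 30.0
```

```bash
python3 st.py
```

```text
t 10.82 pos [0.5208 0.285  0.1222] yaw 91.68 F [ 3.2 -0.2 12.4] M [-0.12 -0.06 -0.26] gap 0.548 grip 30.0 j [ 0.46  0.34  1.99 -0.    0.81 -1.14]
```

Request:
carry_out --series '[[[1, 0, 0, 0, 0], [1, 0, 0, -0.002, 0], [1, 0, 0, -0.004, 0]]]' --grip_force 50

```text
time_s: 11.07
position: [0.5208, 0.2851, 0.1213]
orientation: [0.001, -0.015, 1.0, 0.001]
contact_force: [1.8, -1.9, 14.0]
finger_gap: 0.543
grasp_force: 50.0
```

```bash
python3 st.py
```

```text
t 11.07 pos [0.5208 0.2851 0.1213] yaw 91.67 F [ 1.8 -1.9 14. ] M [-0.12  0.13 -0.4 ] gap 0.543 grip 50.0 j [ 0.46  0.34  1.99  0.    0.81 -1.14]
```

Request:
carry_out --series '[[[1, 0, 0, -0.002, 0], [1, 0, 0, -0.004, 0], [1, 0, 0, -0.006, 0]]]'

```text
time_s: 11.32
position: [0.5208, 0.285, 0.1195]
orientation: [0.001, -0.015, 1.0, 0.0]
contact_force: [3.1, -2.5, 8.6]
finger_gap: 0.544
grasp_force: 50.0
```

```bash
python3 st.py
```

```text
t 11.32 pos [0.5208 0.285  0.1195] yaw 91.67 F [ 3.1 -2.5  8.6] M [-0.17 -0.23 -0.51] gap 0.544 grip 50.0 j [ 0.46  0.34  1.99 -0.    0.8  -1.14]
```

Request:
carry_out --series '[[[1, 0, 0, -0.002, 0], [1, 0, 0, -0.004, 0], [1, 0, 0, -0.006, 0]]]'

```text
time_s: 11.57
position: [0.5207, 0.285, 0.1176]
orientation: [0.001, -0.014, 1.0, 0.0]
contact_force: [3.2, -1.1, 9.5]
finger_gap: 0.543
grasp_force: 50.0
```

```bash
python3 st.py
```

```text
t 11.57 pos [0.5207 0.285  0.1176] yaw 91.66 F [ 3.2 -1.1  9.5] M [-0.01 -0.23 -0.51] gap 0.543 grip 50.0 j [ 0.46  0.35  1.99  0.    0.8  -1.14]
```

Request:
carry_out --series '[[[1, 0, 0, -0.003, 0], [1, 0, 0, -0.006, 0], [1, 0, 0, -0.009, 0]]]'

```text
time_s: 11.82
position: [0.5208, 0.2852, 0.1149]
orientation: [0.001, -0.015, 1.0, 0.001]
contact_force: [5.4, 0.2, 1.1]
finger_gap: 0.548
grasp_force: 50.0
```

```bash
python3 st.py
```

```text
t 11.82 pos [0.5208 0.2852 0.1149] yaw 91.66 F [5.4 0.2 1.1] M [ 0.26 -0.65 -0.35] gap 0.548 grip 50.0 j [ 0.46  0.35  1.99  0.    0.79 -1.14]
```

Request:
carry_out --series '[[[1, 0, 0, -0.003, 0], [1, 0, 0, -0.006, 0], [1, 0, 0, -0.009, 0]]]'

```text
time_s: 12.07
position: [0.5208, 0.2851, 0.1117]
orientation: [0.001, -0.015, 1.0, 0.0]
contact_force: [7.0, 1.4, 1.6]
finger_gap: 0.545
grasp_force: 50.0
```

```bash
python3 st.py
```

```text
t 12.07 pos [0.5208 0.2851 0.1117] yaw 91.69 F [7.  1.4 1.6] M [ 0.14 -0.9  -0.35] gap 0.545 grip 50.0 j [ 0.46  0.36  1.99 -0.    0.79 -1.14]
```

Past the ribs; now creep to the slot's end.

Request:
carry_out --series '[[[1, 0, 0, -0.002, 0], [1, 0, 0, -0.004, 0], [1, 0, 0, -0.004, 0]]]'

```text
time_s: 12.32
position: [0.5208, 0.285, 0.1104]
orientation: [0.001, -0.015, 1.0, 0.0]
contact_force: [7.6, 0.1, -1.4]
finger_gap: 0.545
grasp_force: 50.0
```

```bash
python3 st.py
```

```text
t 12.32 pos [0.5208 0.285  0.1104] yaw 91.69 F [ 7.6  0.1 -1.4] M [ 0.27 -1.05 -0.26] gap 0.545 grip 50.0 j [ 0.46  0.36  1.99 -0.    0.79 -1.14]
```

Request:
carry_out --series '[[[1, 0, 0, -0.001, 0], [1, 0, 0, -0.003, 0], [1, 0, 0, -0.003, 0]]]'

```text
time_s: 12.57
position: [0.5208, 0.2851, 0.1096]
orientation: [0.001, -0.015, 1.0, 0.0]
contact_force: [8.0, 0.0, 0.0]
finger_gap: 0.549
grasp_force: 50.0
```

```bash
python3 st.py
```

```text
t 12.57 pos [0.5208 0.2851 0.1096] yaw 91.69 F [8. 0. 0.] M [ 0.21 -1.03 -0.32] gap 0.549 grip 50.0 j [ 0.46  0.36  1.99 -0.    0.79 -1.14]
```

Request:
carry_out --series '[[[1, 0, 0, -0.001, 0], [1, 0, 0, -0.003, 0], [1, 0, 0, -0.003, 0]]]'

```text
time_s: 12.82
position: [0.5208, 0.2851, 0.109]
orientation: [0.001, -0.015, 1.0, 0.0]
contact_force: [4.3, -0.3, 6.6]
finger_gap: 0.551
grasp_force: 50.0
```

```bash
python3 st.py
```

```text
t 12.82 pos [0.5208 0.2851 0.109 ] yaw 91.7 F [ 4.3 -0.3  6.6] M [ 0.02 -0.48 -0.22] gap 0.551 grip 50.0 j [ 0.46  0.36  1.99 -0.    0.78 -1.14]
```

Request:
carry_out --series '[[[1, 0, 0, -0.001, 0], [1, 0, 0, -0.003, 0], [1, 0, 0, -0.003, 0]]]'

```text
time_s: 13.07
position: [0.5209, 0.2852, 0.1086]
orientation: [0.001, -0.015, 1.0, 0.0]
contact_force: [2.2, -1.4, 15.2]
finger_gap: 0.547
grasp_force: 50.0
```

```bash
python3 st.py
```

```text
t 13.07 pos [0.5209 0.2852 0.1086] yaw 91.71 F [ 2.2 -1.4 15.2] M [-0.21  0.26 -0.1 ] gap 0.547 grip 50.0 j [ 0.46  0.36  1.99 -0.    0.78 -1.14]
```

Request:
carry_out --series '[[[1, 0, 0, 0, 0], [1, 0, 0, 0, 0], [1, 0.001, 0, 0.002, 0], [1, 0.001, 0, 0.002, 0]]]' --grip_force 30

```text
time_s: 13.4
position: [0.5208, 0.2851, 0.1088]
orientation: [0.001, -0.015, 1.0, 0.0]
contact_force: [2.3, -0.3, 10.4]
finger_gap: 0.545
grasp_force: 30.0
```

```bash
python3 st.py
```

```text
t 13.4 pos [0.5208 0.2851 0.1088] yaw 91.71 F [ 2.3 -0.3 10.4] M [-0.04 -0.02 -0.11] gap 0.545 grip 30.0 j [ 0.46  0.36  1.99  0.    0.78 -1.14]
```

Request:
carry_out --series '[[[-0.4, 0, 0, 0, 0], [-0.4, 0, 0, 0, 0], [-0.4, 0, 0, 0, 0], [-0.4, 0, 0, 0, 0], [-0.4, 0, 0, 0, 0]]]'

```text
time_s: 13.82
position: [0.5198, 0.2846, 0.1076]
orientation: [-0.0, -0.015, 1.0, -0.0]
contact_force: [0.5, 0.0, 0.1]
finger_gap: 0.698
grasp_force: 0.0
```

```bash
python3 st.py
```

```text
t 13.82 pos [0.5198 0.2846 0.1076] yaw 91.71 F [0.5 0.  0.1] M [0.03 0.02 0.  ] gap 0.698 grip 0.0 j [ 0.46  0.36  2.    0.    0.78 -1.14]
```

Released, no contact. Retreat upward, then out and aside for a look.

Request:
carry_out --series '[[[-0.4, 0.005, 0, 0.03, 0], [-0.4, 0.005, 0, 0.1, 0], [-0.4, 0.005, 0, 0.2, 0], [-0.4, 0.005, 0, 0.3, 0], [-0.4, 0.005, 0, 0.4, 0]]]'

```text
time_s: 14.23
position: [0.5214, 0.2845, 0.2297]
orientation: [-0.0, -0.015, 1.0, -0.0]
contact_force: [1.6, -0.0, -0.2]
finger_gap: 0.699
grasp_force: 0.0
```

Request:
carry_out --series '[[[-0.4, 0, 0.1, 0.1, 0], [-0.4, 0, 0.2, 0.15, 0], [-0.4, 0, 0.33, 0.15, 0], [-0.4, 0, 0.45, 0.15, 0], [-0.4, 0, 0.57, 0.15, 0]]]'

```text
time_s: 14.65
position: [0.5214, 0.4575, 0.2742]
orientation: [0.0, -0.015, 1.0, 0.0]
contact_force: [1.1, -0.5, -0.2]
finger_gap: 0.697
grasp_force: 0.0
```

Request:
carry_out --series '[[[-0.4, 0, 0.1, 0, 0], [-0.4, 0, 0.2, 0, 0], [-0.4, 0, 0.25, 0, 0], [-0.4, 0, 0.25, 0, 0], [-0.4, 0, 0.25, 0, 0]]]'

```text
time_s: 15.07
position: [0.5213, 0.5306, 0.2728]
orientation: [-0.0, -0.015, 1.0, -0.0]
contact_force: [-0.3, 0.7, 0.1]
finger_gap: 0.697
grasp_force: 0.0
```

```bash
python3 st.py; python3 - <<'E'
from h import *
p,d=snap('scene'); q,e=snap('top')
o=np.zeros((560,800,3),np.uint8)
for i,c in enumerate((p[150:290,400:500],q[130:270,90:190])): o[:,i*400:i*400+400]=cv2.resize(c,(400,560),interpolation=cv2.INTER_CUBIC)
cv2.imwrite('pics/f.png',o)
for n,p,d in(('scene',p,d),('top',q,e)):
    P=cloud(n,d); hsv=cv2.cvtColor(p,cv2.COLOR_BGR2HSV)
    k=cv2.inRange(hsv,(105,120,40),(124,255,255))>0
    Q=P[k];Q=Q[(Q[:,0]>.46)&(Q[:,0]<.6)&(Q[:,1]>.2)&(Q[:,1]<.36)&(Q[:,2]>.08)&(Q[:,2]<.22)]
    print(n,len(Q),np.percentile(Q,[1,99],axis=0).round(4)); a=Q[Q[:,2]>.16]; print(np.median(a,0).round(4),a.max(0).round(4))
E
```

```text
t 15.07 pos [0.5213 0.5306 0.2728] yaw 91.75 F [-0.3  0.7  0.1] M [ 0.03  0.01 -0.  ] gap 0.697 grip 0.0 j [ 0.76  0.39  1.6  -0.    1.15 -0.84]
scene 783 [[0.4712 0.2459 0.1022]
 [0.5519 0.319  0.1789]]
[0.4757 0.2833 0.1724] [0.4804 0.3205 0.1803]
top 175 [[0.4925 0.256  0.1132]
 [0.5467 0.3071 0.1534]]
  return _methods._mean(a, axis=axis, dtype=dtype,
  ret = um.true_divide(
Traceback (most recent call last):
ValueError: zero-size array to reduction operation maximum which has no identity
```

View pics/f.png

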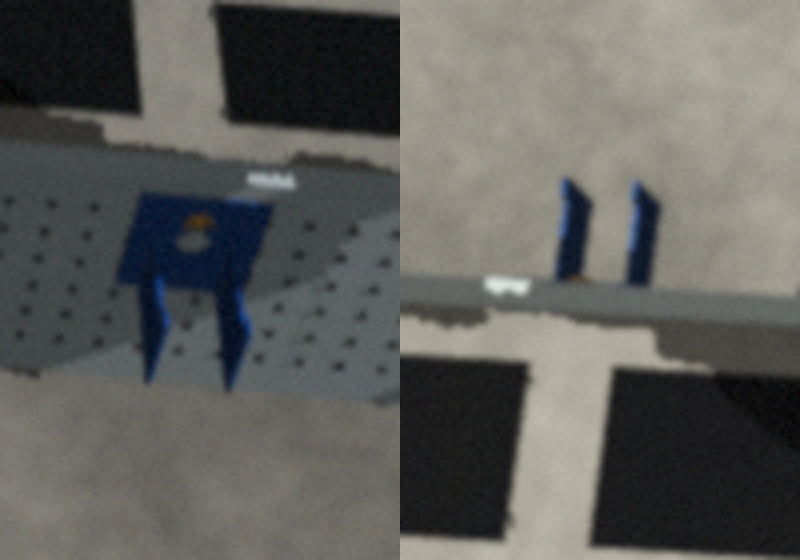

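The bracket hangs square and flat on the panel, with the brass head (crop 200,220) at the top of the slot above the empty large end (190,243). The plate's top edge measures about 0.178–0.180 m, matching the home position, and the arm is clear.

```bash
python3 -c "
from h import *
print(order.sign_off())"
```

```text
the job is handed in; nothing more can be done
None
```

The blue bracket hangs fully home and flat on the stud, released with the arm clear, and I handed the job in at about 15 s of the 64 s allowed; sign-off returned no verdict.

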